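# Refit the burner knob and hold it in for lighting

### The arm

A 6-joint arm with a two-finger parallel gripper is mounted at the origin on a cart in front of the work surface, level with it; the furniture and walls round the work are solid. World frame = base frame: x ahead of the robot, y to its left, z up, the work surface at z = 0. Lengths are in m, angles in rad, forces in N, time in s.
With the tool pointing down it reaches from about 0.375 to 0.975 m from the base axis. Payload 3.8 kg.
Tool frame: the origin (TCP) lies midway between the tips of the shut fingers; the grasp point (between the pads) lies 19 mm behind it; z points along the fingers, y is the line along which they close (so a half turn about z gives the same grasp; the last joint's range is limited). The gripper opens to 88 mm and grips with 3 to 60 N. Pads are 18 mm wide; open, the fingers measure 123 mm over their backs; the gripper's body (75 mm by 187 mm) begins 45 mm behind the grasp point.
Start: joints at [1.228, 0.264, 1.604, -0, 1.274, -0.037], TCP at [0.203, 0.644, 0.239] pointing down, gripper open.
Joint ranges: [-2.63, 2.63], [-0.94, 2.18], [0.31, 2.57], [-1.31, 4.45], [0, 2.66], [-2.55, 2.55]. Speed limits (rad/s): [2.57, 2.57, 3.14, 3.14, 3.14, 3.14].

### API

Orientations are given as a rotation vector (axis times angle).
In Python, from cell import manip, inverse_kinematics, cams, order gives the robot as it stands. Calls block until the motion is done:
- manip.move_pose(position, orientation): joint-space move of the TCP to a pose.
- manip.move_linear(position, rate=0.15, rot=None): straight line of the TCP; rot=None keeps the orientation; rate is the mean speed in m/s.
- manip.set_joints(angles): joint-space move.
- manip.set_gripper(opening, force=None): finger opening in m; force is the grip in N (None keeps the last); returns when the fingers have stopped.
- manip.dwell(seconds).
- inverse_kinematics(position, orientation): joint angles nearest the present ones, or None.
- manip.state(): the state.
- cams.capture(name): name is "scene" or "top" or "wrist"; returns a dict with "image" (420x560x3 uint8, blue, green, red), "z_map" (420x560 float32, m along the optical axis (not along the pixel's ray), 0 where there is no reading), "intrinsics" (3x3 intrinsics, pixels), "k1" (the pictures are not rectified: a ray, as slopes to the right and down, at radius r is drawn at 1 + k1 r^2 times it, then the intrinsics apply), "position" and "orientation" of the camera in the world; the wrist camera has in their place "T_tool_cam" (4x4, takes a point from camera to tool coordinates, whose origin is the TCP and whose axes are the flange's). Camera axes: x right, y down, z forward; pixel columns grow to the right and rows downward; lengths in m; the calibration is good to about 2 mm. A picture is of the moment at which its call begins: read the wrist's pose just before it.
A pose or a line that the arm cannot do raises manip.IKError and nothing moves.
- order.close_job(): hands the job in; it is judged then, once.
The state is a dict: "clock": time; "joint_pos": joint angles; "joint_velocities": joint speeds; "tau": joint torques, N m; "tool_pos": TCP position; "tcp_rot": TCP orientation; "contact_force": force on the tool from outside, world axes, zero at the start; "moment": the same for the moment, N m; "gripper_width": finger opening in m; "grasp_force": force on a finger pad.
Only numpy, scipy, OpenCV 4.12 (cv2) and the standard library are available. Lean on these libraries where they do the work, as an engineer would, in place of code of your own. Each camera call takes 0.05 s, during which the arm holds its last target. There are 200 camera calls.

### The job

Get the table-top gas burner ready to light: turn the fitted gas-cock knob clockwise until its pointer stands at the long index mark on the dial plate and let go of it, then take the loose burner knob from the worktop, turn it so that its keyed bore matches the D-shaped tap spindle, slide it fully home and press it right down against the tap's spring. Finish while still holding the knob pressed down, as one must while the flame-failure valve warms up; leave the ramekin, pepper mill and salt shaker alone.

Things in the scene. Friction and masses are not known exactly. Their poses are not given: they have to be found in the camera images.
- cock (a joint): turning angle (rad) of the gas-cock knob fitted on the stove, the left one of the two controls; grows clockwise seen from above, range 0 to 2.6. At 1.571 its pointer stands exactly at the long index mark. About 0.06 N m of friction; it stays where it is left, with no detent or stop at the mark
- cock_grip (a point): on the turning axis of the fitted gas-cock knob, 9 mm below the top of its bar (99 mm above the worktop); z up, x the way the bar's pointed end points. Black knob: round body 46 mm across, 16 mm high, 4 mm above the deck; on it a bar 15 mm wide, 18 mm high, parallel-sided from 19 mm behind to 17 mm before the axis, then narrowing to a blunt point at 26 mm; thin white line on the pointed half
- index_mark (a point): middle of the long index mark of the gas cock, a raised white line 16 mm long and 3.6 mm wide on the dark round dial plate, 38 mm from the cock's axis on the side away from the stove's front; shorter thin graduations, 6 mm long, lie on both sides of it
- spindle_tip (a point): centre of the top of the bare steel tap spindle, on its axis, 130 mm to the right of the gas cock; it moves with the spindle, and stands 25 mm above the deck when out. z up, x the way the spindle's flat faces. Spindle 12 mm in diameter with one flat 1.5 mm from the axis (D section); top edge bevelled 1.4 mm over 2.5 mm. It may stand turned either way; it turns with about 0.03 N m
- tap_press (a joint): how far the spindle is pushed in (m), straight down: 0 out, 0.008 at the stop. A spring pushes it out with 3 N at 0 and 10 N at the stop. Pushing on its end sinks it even when the knob is not on it
- burner_knob: the loose black burner knob, upright on the worktop, 0.06 kg, 34 mm high, shaped as the fitted one. Origin at the centre of its underside, z up, x towards the bar's pointed end. From below a D-shaped bore on its axis, 14 mm deep, 0.6 mm wider all round than the spindle, mouth bevelled, its flat on the pointed side: it goes on only with its x along the spindle tip's x, within about 15 degrees
- knob_grip (a point): on the loose burner knob's axis, in the middle of its bar, 9 mm below the knob's top and 25 mm above its underside; axes as the knob's. The bar is 15 mm wide and 18 mm high above a round body 46 mm across. Fully home on the spindle, this point is 11 mm above the spindle tip, and the knob's underside 11 mm above the deck with the spindle out, 3 mm with it pushed to the stop
- stove: the fixed table-top gas burner of sheet steel, 360 mm deep (x), 300 mm wide (y), its deck 70 mm above the worktop. Origin under its centre; x points away from its front, where the controls are: cock axis at x -128, y +65 mm, spindle axis at x -128, y -65 mm. Behind them the burner with a black pan ring and five prongs, up to 40 mm above the deck
- ramekin: white porcelain ramekin, 71 mm across, 44 mm high, origin at the centre of its underside; a bystander
- pepper_mill: dark wooden pepper mill, 58 mm across, 150 mm high, origin at the centre of its underside; a bystander
- salt_shaker: glass salt shaker with steel cap, 44 mm across, 90 mm high, origin at the centre of its underside; a bystander
Not all that is in view belongs to the job. Leave any pink look-alike of the burner_knob alone.

How it is judged:
On the way, in this order (a step that is already met when the one before it is completed fails the run):
1. the gas cock's pointer stands at the long index mark (within 0.12 rad) and the knob has been let go (value of joint cock between 1.451 and 1.691 rad and contact force between the fingers and stove below 0.3 N), for 0.2 s.
2. the burner knob is fully home on the D spindle (z of burner_knob in the frame of spindle_tip between -0.017 and -0.012 m and horizontal distance between burner_knob and spindle_tip below 0.004 m and angle between the x axis of burner_knob and the x axis of spindle_tip, either way round below 0.6 rad), for 0.1 s.
At the end, for the whole second after the job is handed in: Pointer within 0.12 rad of the index mark; knob home on the spindle (underside over 12 mm below its tip, axes within 4 mm, x directions within 0.6 rad); fingers on the knob keep the spindle pushed in more than 6 of its 8 mm (all of step 2 and value of joint cock between 1.451 and 1.691 rad and value of joint tap_press above 0.006 m and contact force between the fingers and burner_knob above 1 N); the arm keeps its last pose, push and grip.
It fails at once if a bystander was shoved more than 30 mm or knocked over (distance of any of ramekin, pepper_mill, salt_shaker from where it was at the start of the episode above 0.03 m or angle between any of ramekin, pepper_mill, salt_shaker's own z axis and vertical above 0.5 rad).
It also fails if it takes over 54 s, if anything falls off the work surface, if the arm or the gripper's body presses on something with over 40 N, if the wrist force passes 120 N, or if a joint passes its speed limit or range.

## Working session

There is one attempt and no reset: what is moved stays moved. The work goes in short steps, each a Python script; the robot and the scene stay as the last script left them, time stands still between calls to the robot, and variables do not carry over. Pictures are saved under pics/ and viewed, at most 10 in all, crops included, and the job is handed in when it is done.

```bash
mkdir -p pics; ls; cat > h.py <<'E'
import numpy as np, cv2
from scipy.spatial.transform import Rotation as R
from cell import manip, inverse_kinematics, cams, order
def pose(c, st=None):
    if "position" in c:
        o=np.array(c["orientation"],float)
        M=o if o.shape==(3,3) else R.from_rotvec(o).as_matrix() if o.size==3 else R.from_quat(o).as_matrix()
        return M,np.array(c["position"])
    T=np.array(c["T_tool_cam"]); Rt=R.from_rotvec(st["tcp_rot"]).as_matrix()
    return Rt@T[:3,:3], Rt@T[:3,3]+np.array(st["tool_pos"])
def slopes(c,uv):
    K=np.array(c["intrinsics"]); uv=np.atleast_2d(uv).astype(float)
    d=(uv-K[:2,2])/[K[0,0],K[1,1]]; s=d.copy()
    for _ in range(20): s=d/(1+c["k1"]*(s**2).sum(1,keepdims=True))
    return s
def on_plane(c,uv,z,st=None):
    M,p=pose(c,st); s=slopes(c,uv); r=np.c_[s,np.ones(len(s))]@M.T
    return p+r*((z-p[2])/r[:,2])[:,None]
def cloud(c,st=None):
    M,p=pose(c,st); h,w=c["z_map"].shape; v,u=np.mgrid[:h,:w]
    s=slopes(c,np.c_[u.ravel(),v.ravel()]); z=c["z_map"].ravel()[:,None]
    return ((np.c_[s,np.ones(len(s))]*z)@M.T+p).reshape(h,w,3)
def down(yaw): # tool z down, tool x at yaw
    return (R.from_euler('z',yaw)*R.from_euler('x',np.pi)).as_rotvec()
E
python3 - <<'E'
from h import *
import pickle
for n in ["scene","top"]:
    st=manip.state(); c=cams.capture(n); pickle.dump((c,st),open(n+".pkl","wb"))
    cv2.imwrite(f"pics/{n}0.png",c["image"]); print(n,pose(c,st),c["intrinsics"],c["k1"],np.shape(c["orientation"]))
print(manip.state())
E
```

```text
pics
scene (array([[ 0.70532971, -0.50985616,  0.49250045],
       [-0.70885868, -0.50197686,  0.49551853],
       [-0.00541934, -0.69861716, -0.71547515]]), array([-0.00226762, -0.66846571,  0.92559973])) [[494.51886029   0.         285.18970822]
 [  0.         494.51886029 211.8476807 ]
 [  0.           0.           1.        ]] -0.1662181172334884 (3,)
top (array([[-0.00707358, -0.98095189,  0.19412201],
       [-0.99994574,  0.00842349,  0.00612936],
       [-0.0076478 , -0.19406812, -0.98095824]]), array([ 0.30958126, -0.09308641,  1.46122611])) [[486.3485283    0.         276.44382716]
 [  0.         486.3485283  206.91462206]
 [  0.           0.           1.        ]] -0.07508284749192282 (3,)
{'clock': 0.1, 'joint_pos': array([ 1.22808572e+00,  2.64689180e-01,  1.60523293e+00, -2.63884826e-05,
        1.27369168e+00, -3.68806103e-02]), 'joint_velocities': array([ 0.00159181, -0.00010683, -0.00256351,  0.00047853,  0.00014946,
       -0.00027573]), 'tau': array([-1.51145097e-03, -5.03630519e+01, -3.58066070e+01,  7.29869027e-02,
        2.34987197e-02, -4.15667671e-05]), 'tool_pos': array([0.20301474, 0.64307658, 0.23750728]), 'tcp_rot': array([-0.47846007, -3.10458219,  0.0031249 ]), 'contact_force': array([ 0.13879307, -0.68619417, -0.23678423]), 'moment': array([ 0.02820383, -0.03153636,  0.00370661]), 'grasp_force': 0.0, 'gripper_width': 0.08810999169322539}
```

View pics/scene0.png

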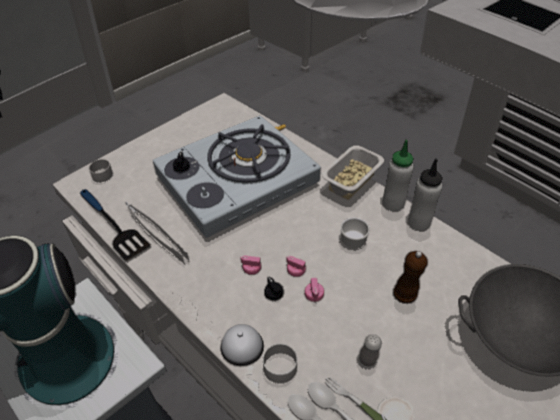

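View pics/top0.png

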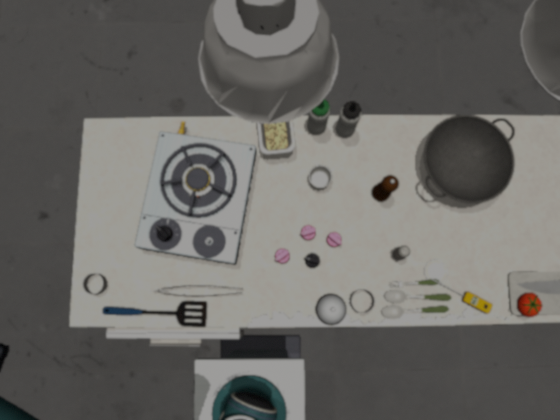

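The scene view shows the stove with the cock at (181,160) and the bare spindle at (206,192). The only black loose knob is at (273,290), with three pink look-alikes at (250,265), (296,266) and (314,290). In the top view they are: cock (164,234), spindle (209,241), black knob (312,260), pink knobs (282,256), (308,232) and (334,240). The black knob at (312,260) fits the description. I'll compute positions and enlarge a crop.

```bash
python3 - <<'E'
from h import *
import pickle
c,st=pickle.load(open("top.pkl","rb")); s,_=pickle.load(open("scene.pkl","rb"))
P=cloud(c,st)
for n,(u,v) in dict(cock=(164,234),sp=(209,241),deck=(190,230),knob=(312,260),ram=(319,178),mill=(388,184),salt=(401,253),p1=(282,256),p2=(308,232),p3=(334,240)).items(): print(n,P[v,u].round(3))
# black knob mask on the worktop
im=c["image"].astype(int); m=((im.max(2)<60)).astype(np.uint8)
m[:, :290]=0; m[:,330:]=0; m[:245]=0; m[278:]=0
v,u=np.nonzero(m); print(len(u),u.mean(),v.mean(),on_plane(c,[[u.mean(),v.mean()]],.018))
# deck corners by depth
d=(abs(P[...,2]-.07)<.012).astype(np.uint8); d[:, :100]=0; d[:,270:]=0; d[:120]=0;d[280:]=0
cn=max(cv2.findContours(d,0,2)[0],key=cv2.contourArea); r=cv2.minAreaRect(cn); b=cv2.boxPoints(r)
print(on_plane(c,b,.07).round(3))
t=cv2.resize(c["image"][210:270,135:235],(800,480),interpolation=2)
k=cv2.resize(s["image"][245:315,230:335],(800,533),interpolation=2)
cv2.imwrite("pics/c1.png",t); cv2.imwrite("pics/c2.png",k)
E
```

```text
cock [0.502 0.233 0.11 ]
sp [0.483 0.107 0.096]
deck [0.518 0.166 0.072]
knob [ 0.433 -0.188  0.028]
ram [ 0.686 -0.216  0.01 ]
mill [ 0.635 -0.399  0.136]
salt [ 0.445 -0.437  0.088]
p1 [ 0.445 -0.099  0.037]
p2 [ 0.515 -0.177  0.037]
p3 [ 0.31  -0.093  1.461]
122 312.24590163934425 260.45081967213116 [[ 0.43258532 -0.18899735  0.018     ]]
[[ 0.471  0.33   0.07 ]
 [ 0.836  0.282  0.07 ]
 [ 0.774 -0.025  0.07 ]
 [ 0.418  0.036  0.07 ]]
```

View pics/c2.png

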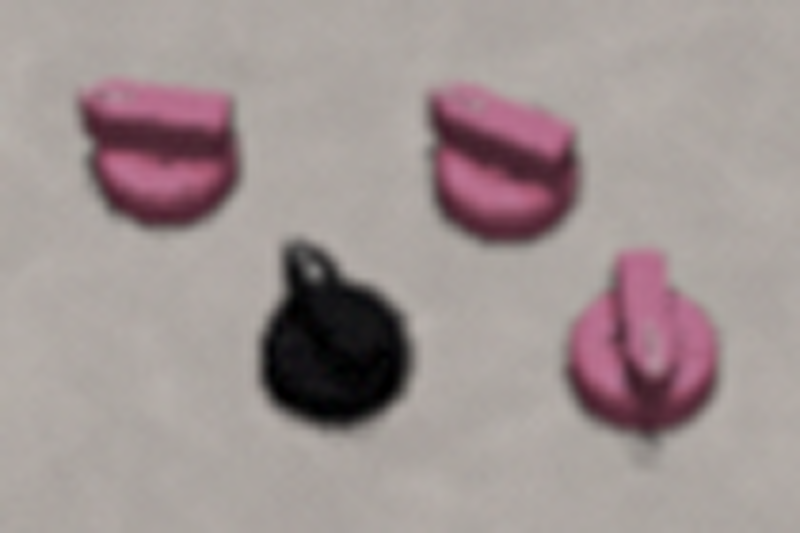

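The crop confirms it: one black knob, its pointed end up and to the left at about (300,255) of the crop, among three pink look-alikes. Now the wrist camera goes over the controls and then over the knob.

```bash
python3 - <<'E'
from h import *
import pickle
c=cams.capture("wrist"); T=c["T_tool_cam"]; print(np.round(T,3),c["intrinsics"][0],c["k1"])
ax=np.array(T)[:3,3]
def look(p,yaw,h):
    Rt=R.from_rotvec(down(yaw)); cam=Rt.apply(ax); z=np.array(T)[:3,2]; zw=Rt.apply(z)
    # place camera ray at height h over target
    tcp=np.array([*p,0.])-cam-zw*(h/-zw[2]); return tcp
for n,p,yaw,h in [("st",(.49,.17,.09),np.radians(110),.26),("kn",(.433,-.189,.03),np.radians(66),.26)]:
    t=look(p[:2],yaw,h+p[2]); t[2]=-(np.array(T)[:3,:3]*0)[0,0]+h+p[2]-R.from_rotvec(down(yaw)).apply(ax)[2]
    print(n,t.round(3)); manip.move_pose(t,down(yaw)); manip.dwell(.3)
    st=manip.state(); c=cams.capture("wrist"); pickle.dump((c,st),open(n+".pkl","wb")); cv2.imwrite(f"pics/{n}.png",c["image"]); print(st["clock"],st["tool_pos"],st["joint_pos"].round(2))
E
```

```text
[[ 0.    -0.967 -0.254  0.064]
 [ 1.     0.    -0.001  0.001]
 [ 0.001 -0.254  0.967 -0.147]
 [ 0.     0.     0.     1.   ]] [291.46673622   0.         278.46263829] -0.03696694107953844
st [0.48  0.196 0.203]
2.3583 [0.47999011 0.19612192 0.203129  ] [ 0.34 -0.01  1.98  0.    1.17 -0.01]
kn [ 0.437 -0.178  0.143]
4.125 [ 0.43763506 -0.17745893  0.14327693] [-0.44 -0.04  2.13  0.    1.06 -0.02]
```

View pics/st.png

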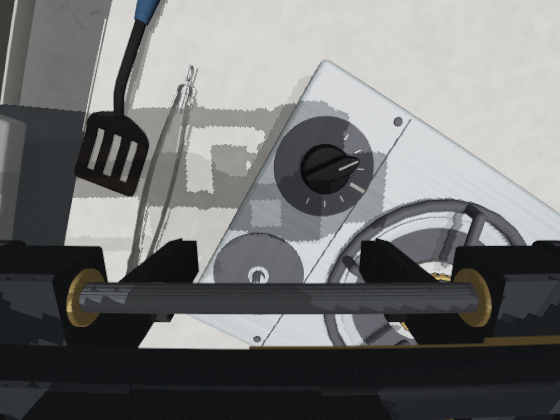

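View pics/kn.png

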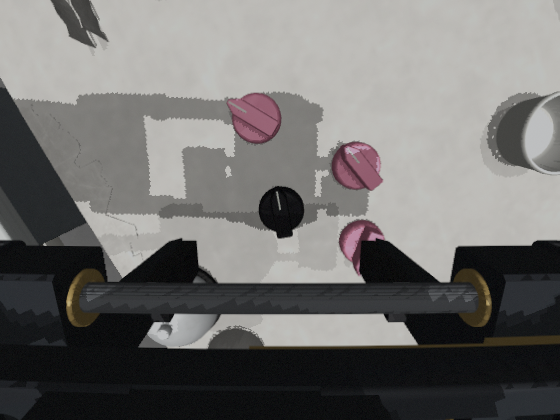

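The stove picture shows the cock at about (328,168), pointer to the right and up. The long index mark is near (357,185), and the spindle at (258,272) sits close to the gripper bar. The knob picture shows the black knob at (281,208) with a white line at (279,200) and a tab at (285,233). I'll enlarge both in one crop.

```bash
python3 - <<'E'
from h import *
import pickle
a=pickle.load(open("st.pkl","rb"))[0]["image"]; b=pickle.load(open("kn.pkl","rb"))[0]["image"]
g=lambda im,u,v,r,s: np.clip(cv2.resize(im[v-r:v+r,u-r:u+r],(s,s),interpolation=2).astype(float)*1.0,0,255)
gam=lambda x:(255*(x/255)**.5).astype(np.uint8)
o=np.hstack([gam(g(a,325,165,50,400)),gam(g(b,281,212,34,400))])
cv2.imwrite("pics/c3.png",o)
E
```

```text
(no output)
```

View pics/c3.png

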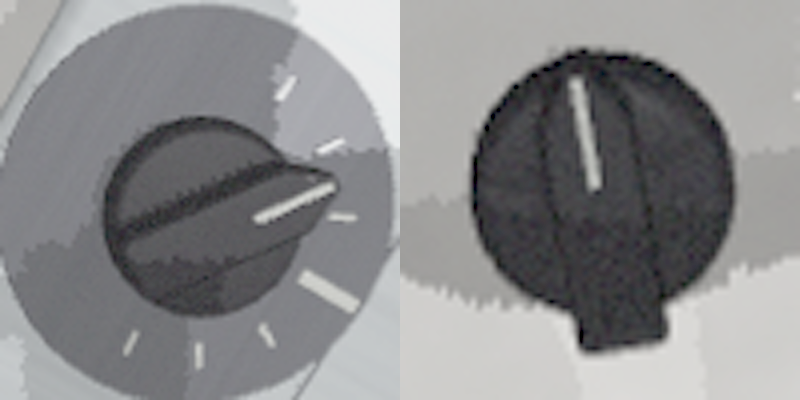

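The left half shows the cock's white line from (255,220) to (335,185) and the long mark from (300,275) to (357,305), so the pointer stands roughly 50° short of the mark. The right half shows the loose knob's line from (597,188) to (576,78), pointed end upwards. Next come the numbers.

```bash
python3 - <<'E'
from h import *
import pickle
c,st=pickle.load(open("st.pkl","rb")); k,sk=pickle.load(open("kn.pkl","rb"))
yaw=lambda a,b: np.degrees(np.arctan2(*(b-a)[1::-1]))
q=lambda x,y:(275+x/4-.4,115+y/4-.4)
L=on_plane(c,[q(255,220),q(335,185)],.108,st); M=on_plane(c,[q(300,275),q(357,305)],.072,st)
print("line",L.round(4),yaw(*L)); print("mark",M.round(4),yaw(*M),np.linalg.norm(M[1]-M[0]))
# dial plate + knob: dark on the light deck; circle of plate
P=cloud(c,st); im=c["image"].astype(int).max(2)
h,w=im.shape; vv,uu=np.mgrid[:h,:w]
roi=np.hypot(uu-325,vv-165)<58
print("z dial",np.median(P[150:190,285:297,2]), "bar top",np.median(P[160:172,315:330,2]))
hsv=cv2.cvtColor(c["image"],cv2.COLOR_BGR2HSV)
e=cv2.HoughCircles(cv2.GaussianBlur(c["image"][...,1],(3,3),0)[105:225,265:385],3,1,50,param1=80,param2=15,minRadius=44,maxRadius=54)
print(e); 
if e is not None: print("dial centre",on_plane(c,[e[0,0,:2]+[265,105]],.0715,st))
# knob top blob
q2=lambda x,y:(247+(x-400)/5.882-.4,178+y/5.882-.4)
K=on_plane(k,[q2(597,188),q2(576,78)],.034,sk); print("knob line",K.round(4),yaw(*K))
m=(k["image"].max(2)<75).astype(np.uint8); m[:170]=0;m[245:]=0;m[:,:250]=0;m[:,312:]=0
v,u=np.nonzero(m); print(len(u))
# body circle: top face at z=.016, outline extremes
B=on_plane(k,[q2(471,190),q2(735,190)],.016,sk); print("body L/R",B.round(4),np.linalg.norm(B[1]-B[0]))
T=on_plane(k,[q2(622,350),q2(576,78)],.034,sk); t=on_plane(k,[q2(580,352),q2(667,345)],.034,sk); print("tail",t.round(4),np.linalg.norm(t[1]-t[0]))
d=(K[1]-K[0])/np.linalg.norm(K[1]-K[0]); print("axis from tail",t.mean(0)+.019*d)
# cock tail & tip: tip from line end
for n,a in [("cock tail",(108,237)),("cock tail2",(165,300)),("cock tip",(338,182))]: print(n,on_plane(c,[q(*a)],.108,st).round(4))
E
```

```text
line [[0.5155 0.2462 0.108 ]
 [0.5283 0.2586 0.108 ]] 44.22835467885652
mark [[0.5394 0.2359 0.072 ]
 [0.5555 0.234  0.072 ]] -7.028236266302416 0.01616389162080339
z dial 0.07188245116809369 bar top 0.10065668354510572
[[[59.5 62.5 51.2]]]
dial centre [[0.51091179 0.24168762 0.0715    ]]
knob line [[ 0.4383 -0.1809  0.034 ]
 [ 0.4423 -0.1638  0.034 ]] 76.61993330578932
1716
body L/R [[ 0.4172 -0.1772  0.016 ]
 [ 0.4572 -0.1949  0.016 ]] 0.04373025968465483
tail [[ 0.4249 -0.2045  0.034 ]
 [ 0.438  -0.209   0.034 ]] 0.0138488303329457
axis from tail [ 0.43585273 -0.18824887  0.034     ]
cock tail [[0.4881 0.2323 0.108 ]]
cock tail2 [[0.5043 0.224  0.108 ]]
cock tip [[0.5286 0.2593 0.108 ]]
```

Cock axis is (0.510, 0.241), agreeing across the mark, dial and tip. Pointer yaw is 44.2° and mark yaw about -7.2°, so the turn is about 51.4° clockwise.

```bash
python3 - <<'E'
from h import *
import pickle
ax=np.array([.510,.241]); y0=np.radians(44.2+180); y1=np.radians(-7.2+180)
for y in (y0,y1): print(inverse_kinematics([*ax,.0935],down(y)))
manip.set_gripper(.045,8)
manip.move_pose([*ax,.17],down(y0)); manip.move_linear([*ax,.0935],.08)
print(manip.state()["contact_force"].round(2))
manip.set_gripper(0,8); s=manip.state(); print(s["clock"],s["gripper_width"],s["grasp_force"],s["contact_force"].round(2))
for y in np.linspace(y0,y1,4)[1:]: manip.move_pose([*ax,.0935],down(y))
manip.dwell(.3); s=manip.state(); print(s["clock"],s["contact_force"].round(2),s["moment"].round(3),R.from_rotvec(s["tcp_rot"]).as_matrix()[:2,0])
manip.set_gripper(.045,8); manip.move_linear([*ax,.17],.12)
# view: camera on opposite of tool x 
T=np.array(cams.capture("wrist")["T_tool_cam"])
yw=np.radians(110); Rt=R.from_rotvec(down(yw)); p=np.array([.495,.165,.08])
zw=Rt.apply(T[:3,2]); t=p-Rt.apply(T[:3,3])-zw*.30 + Rt.apply([-.05,0,0]); print(t)
manip.move_pose(t,down(yw)); manip.dwell(.3)
st=manip.state(); c=cams.capture("wrist"); pickle.dump((c,st),open("st2.pkl","wb")); print(st["clock"])
im=c["image"]; cv2.imwrite("pics/st2.png",(255*(cv2.resize(im[0:290,160:460],(800,773),interpolation=2)[:600]/255)**.6).astype(np.uint8))
E
```

```text
[ 0.39728927  0.19050068  1.98009771  0.          0.97099426 -1.94494259]
[ 0.39728927  0.19050068  1.98009771  0.          0.97099426 -1.04784335]
[-0.53  0.18  0.42]
8.3 0.01531112514534124 7.975614666938782 [-0.55 -0.09  1.1 ]
9.775 [-0.59 -3.37  5.59] [-0.622  0.078  0.01 ] [-0.99233095  0.12360867]
[0.50759301 0.12900505 0.22334191]
12.3833
```

View pics/st2.png

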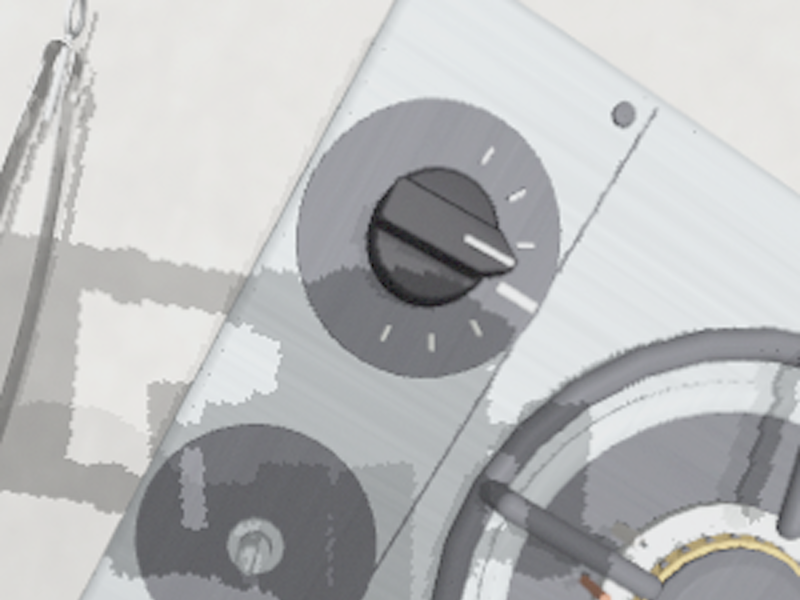

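The picture shows the pointer line (467,237)–(513,264) nearly parallel to the mark (500,288)–(535,309). The spindle is at (250,548). I'll check the angle numerically and take a closer view of the spindle.

```bash
python3 - <<'E'
from h import *
import pickle
c,st=pickle.load(open("st2.pkl","rb"))
yaw=lambda a,b: np.degrees(np.arctan2(*(b-a)[1::-1]))
q=lambda x,y:(160+x/2.6667-.3,y/2.6667-.3)
L=on_plane(c,[q(467,237),q(513,264)],.108,st); M=on_plane(c,[q(500,288),q(535,309)],.072,st)
print("line",L.round(4),yaw(*L)); print("mark",M.round(4),yaw(*M)); 
d=np.array([np.cos(np.radians(-7.3)),np.sin(np.radians(-7.3))]); ax=M.mean(0)[:2]-.038*d
print("axis",ax,"pointer yaw from axis", np.degrees(np.arctan2(*(L[1][:2]-ax)[::-1])))
# separator line across the deck = stove y direction
S=on_plane(c,[q(655,110),q(372,588)],.07,st); print("sep yaw-90",yaw(S[1],S[0])-90)
D=on_plane(c,[q(136,540),q(376,540)],.0715,st); print("spindle plate mid",D.mean(0),np.linalg.norm(D[1]-D[0]))
sp=ax+.13*np.array([d[1],-d[0]]); print("sp pred",sp, "tip px", on_plane(c,[q(250,545)],.095,st))
T=np.array(c["T_tool_cam"]); yw=np.radians(110); Rt=R.from_rotvec(down(yw)); p=np.array([*sp,.095])
t=p-Rt.apply(T[:3,3])-Rt.apply(T[:3,2])*.20; print(t); manip.move_pose(t,down(yw)); manip.dwell(.3)
st=manip.state(); c=cams.capture("wrist"); pickle.dump((c,st),open("sp.pkl","wb")); print(st["clock"])
im=c["image"][160:260,228:328]; cv2.imwrite("pics/sp.png",cv2.resize(im,(600,600),interpolation=2))
E
```

```text
line [[0.5181 0.2407 0.108 ]
 [0.535  0.2384 0.108 ]] -7.993326836146629
mark [[0.5405 0.2355 0.072 ]
 [0.5556 0.2332 0.072 ]] -8.633377454307862
axis [0.51036071 0.23921694] pointer yaw from axis -1.9998950835482563
sep yaw-90 -8.76520020538426
spindle plate mid [0.48768006 0.11522924 0.0715    ] 0.09487522111958788
sp pred [0.49384231 0.11027066] tip px [[0.48617542 0.1187088  0.095     ]]
[0.49795532 0.0965162  0.14157212]
13.175
```

View pics/sp.png

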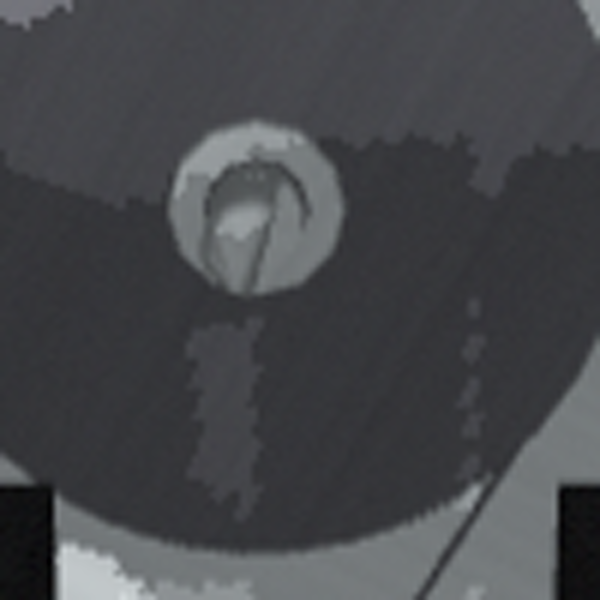

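The pointer is within 1° of the mark (line -8.0°, mark -8.6°, deck seam -8.8°), so the cock is done. In the crop, the collar circle is at (257,209) with the spindle leaning down to about (245,285) because the view is slanted. I'll look straight down at it instead.

```bash
python3 - <<'E'
from h import *
import pickle
c,st=pickle.load(open("sp.pkl","rb")); T=np.array(c["T_tool_cam"])
q=lambda x,y:(228+x/6-.4,160+y/6-.4)
print("collar",on_plane(c,[q(257,209)],.0725,st), on_plane(c,[q(257,262)],.095,st))
yw=np.radians(110); Rt=R.from_rotvec(down(yw)); p=np.array([.4903,.112,.095])
t=p-Rt.apply(T[:3,3])+[0,0,.17]; print(t); t[2]=.095+.17-.147+.0; manip.move_pose(t,down(yw)); manip.dwell(.3)
st=manip.state(); c=cams.capture("wrist"); pickle.dump((c,st),open("sp2.pkl","wb")); print(st["clock"])
P=cloud(c,st); K=c["intrinsics"]
M,cp=pose(c,st); v=M.T@(p-cp); s=v[:2]/v[2]; u=s*(1+c["k1"]*(s@s))*K[0,0]+K[:2,2]; print("pred px",u)
x,y=u.round().astype(int); np.save("xy.npy",[x,y])
m=(P[y-30:y+30,x-30:x+30,2]>.085); v2,u2=np.nonzero(m); print(m.sum(), "tip by depth", on_plane(c,[[u2.mean()+x-30,v2.mean()+y-30]],.095,st), "area->mm2",m.sum()*(.17/291*1e3)**2)
im=c["image"][y-25:y+25,x-25:x+25].astype(float); im=np.clip((im-im.min())/(im.max()-im.min())*255,0,255)
z=np.clip((P[y-25:y+25,x-25:x+25,2]-.065)/.035*255,0,255)[...,None].repeat(3,2)
cv2.imwrite("pics/sp2.png",cv2.resize(np.hstack([im,z]).astype(np.uint8),(800,400),interpolation=2))
E
```

```text
collar [[0.48848032 0.11309154 0.0725    ]] [[0.48946023 0.11194174 0.095     ]]
[0.51167107 0.05030932 0.11817464]
13.85
pred px [277.88905278 132.75619937]
255 tip by depth [[0.48706739 0.11294997 0.095     ]] area->mm2 87.02660573210048
```

View pics/sp2.png

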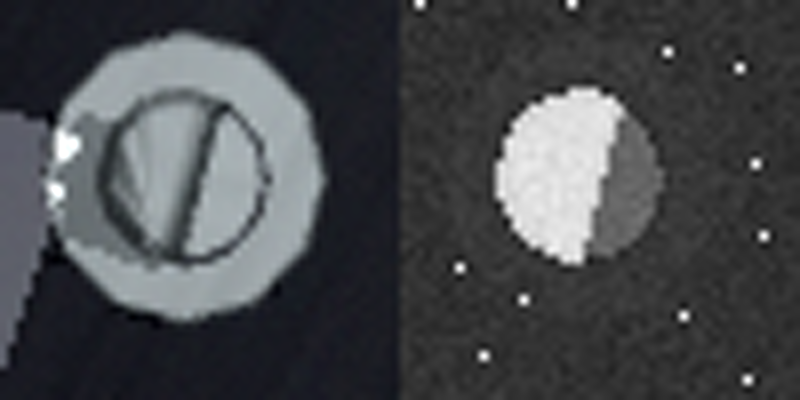

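Straight down, the left half shows the D with its flat edge from (225,105) to (180,262), facing right and slightly down. The depth map on the right shows the raised D with its left extreme at 495 and its flat at (622,110)–(583,262). I'll fit it from depth. Then I'll grip, release and re-view the knob so the camera offset cancels.

```bash
cat >> h.py <<'E'
from scipy.optimize import least_squares
def spindle_fit():
    import pickle
    c,st=pickle.load(open("sp2.pkl","rb")); x,y=np.load("xy.npy"); P=cloud(c,st)
    m=np.zeros(P.shape[:2],np.uint8); s=np.s_[y-18:y+14,x-18:x+14]
    m[s]=(P[s][...,2]>.087); m=cv2.medianBlur(m,3)
    cn=max(cv2.findContours(m,0,cv2.CHAIN_APPROX_NONE)[0],key=cv2.contourArea)[:,0]
    X=on_plane(c,cn,.0935,st)[:,:2]
    f=lambda p: np.minimum(0,0)+np.abs(np.maximum(np.hypot(*(X-p[:2]).T)-p[3], (X-p[:2])@[np.cos(p[2]),np.sin(p[2])]-p[4]))
    r=least_squares(f,[*X.mean(0),.08,.0058,.0012],loss="soft_l1",f_scale=.0005,x_scale=[.001,.001,.1,.001,.001]); return r.x,np.sqrt(np.mean(r.fun**2))
E
python3 - <<'E'
from h import *
import pickle
p,e=spindle_fit(); print("spindle",p[:2],np.degrees(p[2]),"r,flat",p[3:],e)
kx=np.array([.4366,-.187]); y=np.radians(76.6)
manip.set_gripper(.05,10)
s=manip.state(); manip.move_linear([*s["tool_pos"][:2],.2],.2)
manip.move_pose([*kx,.12],down(y)); manip.move_linear([*kx,.019],.1)
manip.set_gripper(0,10); s=manip.state(); print(s["gripper_width"],s["grasp_force"],s["contact_force"].round(2),s["tool_pos"])
manip.set_gripper(.05,10); manip.move_linear([*kx,.09],.15)
T=np.array(cams.capture("wrist")["T_tool_cam"]); yv=y+np.radians(110)-p[2]; Rt=R.from_rotvec(down(yv))
t=np.array([*kx,.034])-Rt.apply(T[:3,3]); t[2]=.034+.19-.147
manip.move_pose(t,down(yv)); manip.dwell(.3); st=manip.state(); c=cams.capture("wrist"); pickle.dump((c,st),open("kn2.pkl","wb")); print(st["clock"])
cp=np.array([*kx,.016]); M,q=pose(c,st); v=M.T@(cp-q); s=v[:2]/v[2]; u=s*(1+c["k1"]*(s@s))*c["intrinsics"][0,0]+c["intrinsics"][:2,2]; print("px",u)
P=cloud(c,st); near=np.hypot(P[...,0]-kx[0],P[...,1]-kx[1])<.035
m=cv2.medianBlur((near&(P[...,2]>.008)).astype(np.uint8),3)
X=on_plane(c,max(cv2.findContours(m,0,1)[0],key=cv2.contourArea)[:,0],.016,st)[:,:2]
b=cv2.medianBlur((near&(P[...,2]>.026)).astype(np.uint8),3)
B=on_plane(c,max(cv2.findContours(b,0,1)[0],key=cv2.contourArea)[:,0],.033,st)[:,:2]
r=least_squares(lambda a:np.hypot(*(X-a[:2]).T)-a[2],[*kx,.023],loss="soft_l1",f_scale=.0004,x_scale=.001); print("body circle",r.x,len(X))
# bar: parallel sides
g=B-r.x[:2]; rect=cv2.minAreaRect((B*1e3).astype(np.float32)); print("bar rect",rect)
for yy in [np.radians(a) for a in (74.6,76.6,78.6)]:
    d=np.array([np.cos(yy),np.sin(yy)]); n=np.array([-d[1],d[0]]); l=g@d; w=g@n; k=(l>-15)&(l<14)
    L=w[k&(w>0)];Rr=w[k&(w<0)]; print(np.degrees(yy),"bar centre across",(np.median(L)+np.median(Rr))/2,"w",np.median(L)-np.median(Rr),"spread",L.std(),Rr.std(),"ends",l.min(),l.max())
E
```

```text
spindle [0.48825835 0.11308436] 4.506279137492954 r,flat [0.0057601  0.00128128] 0.00015670761807696444
0.014814928782835999 10.000073164701462 [-0.33 -0.04  2.34] [ 0.43664452 -0.18706273  0.0191291 ]
20.7583
px [279.0148773  129.64355137]
body circle [ 1.68917255 -0.1703519   1.03456388] 1479
bar rect ((657.5049438476562, -179.5345916748047), (51.25361251831055, 498.0399169921875), 2.1654295921325684)
74.6 bar centre across nan w nan spread 0.04818609170584481 nan ends -0.5148025221614644 -0.041255428096583883
76.6 bar centre across nan w nan spread 0.04370299809203206 nan ends -0.482600092871837 -0.0045409781034455015
78.6 bar centre across nan w nan spread 0.03929005884624482 nan ends -0.45035277355398934 0.03223715850421793
  return _methods._mean(a, axis=axis, dtype=dtype,
  ret = ret.dtype.type(ret / rcount)
  ret = _var(a, axis=axis, dtype=dtype, out=out, ddof=ddof,
  arrmean = um.true_divide(arrmean, div, out=arrmean,
  ret = ret.dtype.type(ret / rcount)
```

The no-reading pixels map to the camera position, which sits right above the knob. I'll mask those and redo the fit offline.

```bash
cat > kfit.py <<'E'
from h import *
import pickle
def kfit(kx,f="kn2.pkl"):
    c,st=pickle.load(open(f,"rb")); P=cloud(c,st); z=P[...,2]
    near=(np.hypot(P[...,0]-kx[0],P[...,1]-kx[1])<.033)&(z<.05)&(c["z_map"]>0)
    def cont(zm,pl):
        m=cv2.medianBlur((near&(z>zm)).astype(np.uint8),5); return on_plane(c,max(cv2.findContours(m,0,1)[0],key=cv2.contourArea)[:,0],pl,st)[:,:2]
    X=cont(.008,.016); B=cont(.026,.034)
    r=least_squares(lambda a:np.hypot(*(X-a[:2]).T)-a[2],[*kx,.023],loss="soft_l1",f_scale=.0004,x_scale=.001); print("body circle",r.x,len(X),len(B))
    best=None
    for a in np.arange(70,84,.5):
        yy=np.radians(a); d=np.array([np.cos(yy),np.sin(yy)]); n=np.array([-d[1],d[0]]); g=B-r.x[:2]; l=g@d; w=g@n; k=(l>-15)&(l<14)
        L=w[k&(w>0)];Q=w[k&(w<0)]; s=L.std()+Q.std()
        if best is None or s<best[0]: best=(s,a,(L.mean()+Q.mean())/2,L.mean()-Q.mean(),l.min(),l.max())
    print("bar: yaw %.1f across %.4f width %.4f ends %.4f %.4f"%best[1:]); return r.x,best
if __name__=="__main__":
    kx=np.array([.4366,-.187]); kfit(kx)
    c,st=pickle.load(open("kn2.pkl","rb")); print(np.degrees(R.from_rotvec(st["tcp_rot"]).as_euler("zyx")),st["tool_pos"])
E
python3 kfit.py
```

```text
body circle [ 0.43705769 -0.18764499  0.02202185] 188 165
bar: yaw 76.5 across -0.0000 width 0.0121 ends -0.0205 0.0259
[1.77922116e+02 6.82780064e-03 1.79998590e+02] [ 0.50236712 -0.18538239  0.07707125]
```

The fit gives the knob body at (0.4371, -0.1876), yaw 76.5°, with a camera offset across the bar of about 0.5 mm. Now I'll regrasp 0.9 mm further back along the bar and go to the spindle, watching the force.

```bash
cat > ins.py <<'E'
from h import *
y=np.radians(76.6); d=np.array([np.cos(y),np.sin(y)])
kx=np.array([.4366,-.187])-.00087*d; tgt=np.array([.48822,.11362]); ys=np.radians(4.5)
s=manip.state(); manip.move_linear([*s["tool_pos"][:2],.10],.2)
manip.move_pose([*kx,.07],down(y)); manip.move_linear([*kx,.0185],.1); manip.set_gripper(0,40)
s=manip.state(); print(s["gripper_width"],s["grasp_force"],s["tool_pos"])
manip.move_linear([*kx,.15],.2); manip.move_pose([*tgt,.15],down(ys)); manip.move_linear([*tgt,.120],.1); manip.dwell(.2)
f0=manip.state()["contact_force"]; print("base",f0.round(2),manip.state()["clock"])
for z in (.114,.111,.108,.105,.102):
    manip.move_linear([*tgt,z],.05); s=manip.state(); f=s["contact_force"]-f0; print(z,s["tool_pos"].round(4),f.round(2),s["moment"].round(3))
    if f[2]>8 or np.hypot(f[0],f[1])>8: break
print(s["clock"],s["gripper_width"])
E
python3 ins.py
```

```text
0.014089879329471899 40.0003319978714 [ 0.43659924 -0.18794522  0.01878618]
base [ 0.33 -0.2  -0.98] 27.05
0.114 [0.4878 0.1136 0.1136] [-0.79 -1.14  0.44] [ 0.056  0.192 -0.014]
0.111 [0.488  0.1136 0.1107] [-0.79  0.24  0.13] [0.006 0.19  0.024]
0.108 [0.488  0.1134 0.1077] [-0.01 -0.97 -0.13] [-0.292  0.2    0.032]
0.105 [0.4879 0.1134 0.1045] [-0.16 -2.23 -0.89] [-0.378  0.213 -0.032]
0.102 [0.4879 0.1134 0.1015] [-0.33 -2.51 -0.75] [-0.478  0.253  0.046]
28.3167 0.014892927886749794
```

It went in with almost no vertical force, so the D is engaged. Pressing down now.

```bash
python3 - <<'E'
from h import *
tgt=np.array([.48822,.1133])
for z in (.0995,.097,.0945,.0925,.091,.090):
    manip.move_linear([*tgt,z],.05); manip.dwell(.15); s=manip.state(); f=s["contact_force"]; print(z,s["tool_pos"].round(4),f.round(2),s["gripper_width"],s["grasp_force"])
    if f[2]>20: break
print(s["clock"])
E
```

```text
0.0995 [0.4882 0.1133 0.0997] [-1.59 -3.13  2.84] 0.0145400200868432 40.001530051231384
0.097 [0.4882 0.1133 0.0971] [-2.73 -3.26  5.  ] 0.01473444127548831 40.00337898731232
0.0945 [0.4883 0.1133 0.0949] [-4.41 -2.72  6.41] 0.01455683279402887 40.00505983829498
0.0925 [0.4883 0.1133 0.0931] [-3.78 -3.65  6.81] 0.014591779105274491 40.00642955303192
0.091 [0.4883 0.1133 0.0918] [-4.69 -4.42  9.52] 0.01461910673096785 40.00727891921997
0.09 [0.4885 0.1133 0.0914] [-6.33 -4.4  13.46] 0.014812538976416174 40.0101238489151
30.7167
```

Force passed 10 N near z=0.0918 and then rose steeply, so the tap is at its stop. One last look before handing in.

```bash
python3 - <<'E'
from h import *
manip.dwell(.2); s=manip.state(); print(s["clock"],s["tool_pos"].round(4),s["contact_force"].round(2))
a=cams.capture("scene")["image"][120:240,130:290]; cv2.imwrite("pics/fin.png",cv2.resize(a,(800,600),interpolation=2))
E
```

```text
30.9167 [0.4885 0.1133 0.0914] [-5.82 -4.29 12.61]
```

View pics/fin.png

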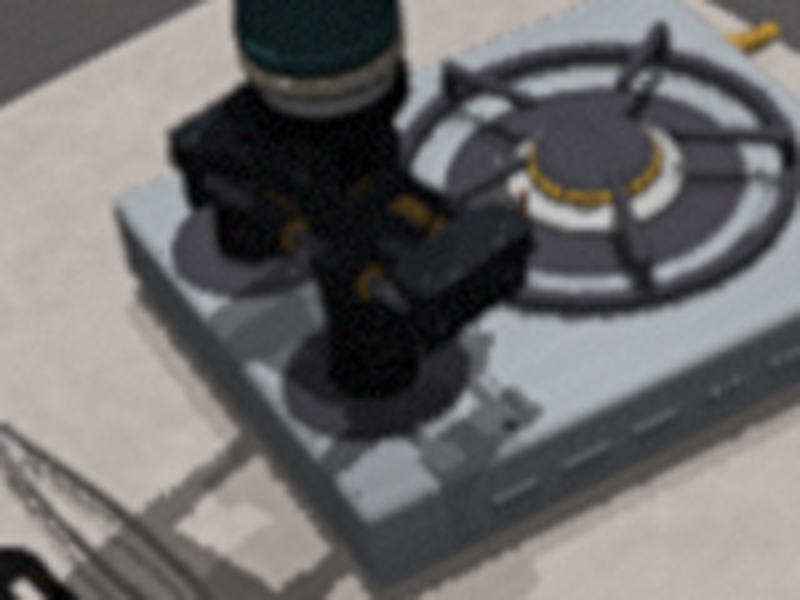

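The knob sits low on the plate at (375,385) in the fingers. The gripper hides most of the cock, which the arm has not touched since it was set.

```bash
python3 -c "
from h import *
print(order.close_job())"
```

```text
the job is handed in; nothing more can be done
None
```

I handed the job in with the gas cock at the index mark (within about 1° in the camera check) and the burner knob home on the D spindle, held pressed down at about 13 N, which is past the 10 N spring stop; the judge's verdict was not returned.

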